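# Tag the weak spring rest on the gauging turntable

## Robot

A 7-joint arm with a two-finger parallel gripper is mounted at the origin on the work surface. World frame = base frame: x ahead of the robot, y to its left, z up, the work surface at z = 0. Lengths are in m, angles in rad, forces in N, time in s.
With the tool pointing down it reaches from about 0.425 to 0.875 m from the base axis. Payload 4.7 kg.
Tool frame: the origin (TCP) lies on the centre line of the jaws, within the pads' length; the fingertips stand ahead of it and the grasp point (between the pads) lies 2 mm behind it (nose_length is the z of the fingertips in the tool frame, in m); z points along the fingers, y is the line along which they close (so a half turn about z gives the same grasp; the last joint's range is limited). The gripper opens to 87 mm and grips with 3 to 60 N. Pads are 19 mm wide; open, the fingers measure 117 mm over their backs; the gripper's body (75 mm by 190 mm) begins 51 mm behind the grasp point.
Start: joints at [-1.212, 0.321, -0.07, 1.45, 0.023, 1.371, -0.057], TCP at [0.22, 0.612, 0.203] pointing down, gripper open.
Joint ranges: [-2.86, 2.86], [-0.3, 2.09], [-1.38, 1.24], [0.06, 2.45], [-1.56, 4.7], [0.09, 2.05], [-2.69, 2.69]. Speed limits (rad/s): [2.57, 2.57, 3.14, 3.14, 3.14, 3.14, 3.14].

## Interface

Orientations are given as a rotation vector (axis times angle).
In Python, from bench import * gives the robot as it stands.
- The arm moves only by the tool send_rows, never from a script. Its arguments are lists of equal length, an entry for each row: "xyz": the shift along the tool's x, y, z in mm, a list of three; "dr": the turn, a rotation vector about the tool's x, y, z in rad, a list of three. A call has exactly 10 rows; each row is the pose to reach, as a shift and turn from the pose commanded when the call began, along the tool's axes at that moment; what a row does not reach only later rows make up. A row lasts 1/12 s, in which the tool goes at most 41.7 mm and 7.16 degrees, less where a joint would pass 70% of its speed; a pose out of reach is approached as far as the arm can. A call with a gripper value outside its range is refused whole. "jaw" is the finger opening in mm, from 0 to 87, set as the call begins (left out, the last holds). The fingers move at their own pace and stop on an object; "grip_force" is the grip in N (left out, the last holds). Time passes only in rows, so rows that repeat a pose let the fingers close, or fill a call up. It gives the time, the measured TCP pose, the force, the opening and the grip force at its end, in the units of the state.
- get_state(): the state, without advancing time (a new reading comes with each control period).
- get_image(name): name is "scene" or "top" or "wrist"; returns the picture (400x640x3 uint8, red, green, blue); there is no depth.
- calibration(name): a dict with "vfov" (degrees; the focal length in pixels is half the picture's height over the tangent of half this angle, whatever the lens; pixels are square), "cx", "cy" (the principal point, pixels), "rvec" (rotation vector, rad) and "tvec" (3), from world to camera coordinates, as OpenCV has them; the wrist camera has in their place "hand_eye" (4x4, takes a point from camera to tool coordinates, whose origin is the TCP and whose axes are the flange's). Camera axes: x right, y down, z forward; pixel columns grow to the right and rows downward; lengths in m; the calibration is good to about 2 mm. A picture is of the moment at which its call begins: read the wrist's pose just before it. calibration takes no time and is no camera call.
- close_job(): hands the job in; it is judged then, once.
The state is a dict: "time": time; "joint_positions": joint angles; "qd": joint speeds; "joint_torque": joint torques, N m; "position": TCP position; "tool_rot": TCP orientation; "ft_force": force on the tool from outside, world axes, zero at the start; "torque": the same for the moment, N m; "grip_width": opening from 0.0 (shut) to 1.0 (fully open); "grip_force": force on a finger pad.
Only numpy, scipy, OpenCV 4.12 (cv2) and the standard library are available. Lean on these libraries where they do the work, as an engineer would, in place of code of your own. Each camera call takes 0.05 s, during which the arm holds its last target. There are 200 camera calls.

## Task

One of the turntable's three spring rests has gone soft. Press all three black pads well down, so that each orange travel collar is shifted, to find the softest; then push the red tag of that rest down flat to mark it for a new spring. Leave the other two tags up and do not move or pick up anything else.

Things in the scene. Friction and masses are not known exactly. Their poses are not given: they have to be found in the camera images.
- turntable: Round steel turntable (fixed, does not turn), 380 mm across; origin under its centre on the shelf, z up, face at z = 45 mm. Three alike spring rests stand on it, their baseplates (50 mm wide) parallel along its x axis: tag at the -x end, pad, then at +x the travel rod (6 mm thick, 37 mm from the pad's centre, 2 mm lower than the pad's top) with its orange collar.
- front_pad_top (a point): Top centre of the pad of the spring rest that stands nearest the robot, in the middle, pad at rest (the point belongs to the turntable and does not sink with the pad; axes as the turntable's). Pad: black rubber-faced disc 50 mm across on a coil spring, its top 52 mm above the turntable's face; travels 12 mm straight down.
- front_tag_push (a point): Push point of the front rest's tag: 66 mm from its pad's centre towards -x, 13 mm above the turntable's face, on the tag's top face when flat. Tag: red plate 34 mm wide, 55 long, 3 thick, hinged along y 36 mm from the pad's centre, slanting up away from the pad at 30 degrees at most (free edge 36 to 41 mm above the face); pushed straight down here it folds flat.
- left_pad_top (a point): Top centre of the pad of the spring rest that stands at the far left as the robot sees it, pad at rest (the point belongs to the turntable and does not sink with the pad; axes as the turntable's). Pad: black rubber-faced disc 50 mm across on a coil spring, its top 52 mm above the turntable's face; travels 12 mm straight down.
- left_tag_push (a point): Push point of the left rest's tag: 66 mm from its pad's centre towards -x, 13 mm above the turntable's face, on the tag's top face when flat. Tag: red plate 34 mm wide, 55 long, 3 thick, hinged along y 36 mm from the pad's centre, slanting up away from the pad at 30 degrees at most (free edge 36 to 41 mm above the face); pushed straight down here it folds flat.
- right_pad_top (a point): Top centre of the pad of the spring rest that stands at the far right as the robot sees it, pad at rest (the point belongs to the turntable and does not sink with the pad; axes as the turntable's). Pad: black rubber-faced disc 50 mm across on a coil spring, its top 52 mm above the turntable's face; travels 12 mm straight down.
- right_tag_push (a point): Push point of the right rest's tag: 66 mm from its pad's centre towards -x, 13 mm above the turntable's face, on the tag's top face when flat. Tag: red plate 34 mm wide, 55 long, 3 thick, hinged along y 36 mm from the pad's centre, slanting up away from the pad at 30 degrees at most (free edge 36 to 41 mm above the face); pushed straight down here it folds flat.
- pad_a (a joint): Press of the pad of spring rest a, m: 0 at rest, 0.012 at its stop; it springs back. Which place (front, left, right) rest a stands in changes at every start and is not told. Pads begin to move at about 0.8 N (1.3 N with the collar); near the stop they take 5 to 16 N. The springs differ: each needs at least 1.5 times the push of the next softer one for 8 mm.
- collar_a (a joint): Orange collar (16 mm across, 6 mm tall) on the travel rod of spring rest a: m it has been pushed down, 0 at the start, 0.013 at most. The pad's lug takes it down as the pad sinks; it stays at the deepest point, so it shows how far the pad has been pressed.
- tag_a (a joint): Hinged red tag of spring rest a: rad it has been folded down; 0 to 0.06 (raised) at the start, 0.52 flat. A stiff hinge (about 2 N at the push point) keeps it where it is left.
- pad_b (a joint): Press of the pad of spring rest b, m: 0 at rest, 0.012 at its stop; it springs back. Which place (front, left, right) rest b stands in changes at every start and is not told. Pads begin to move at about 0.8 N (1.3 N with the collar); near the stop they take 5 to 16 N. The springs differ: each needs at least 1.5 times the push of the next softer one for 8 mm.
- collar_b (a joint): Orange collar (16 mm across, 6 mm tall) on the travel rod of spring rest b: m it has been pushed down, 0 at the start, 0.013 at most. The pad's lug takes it down as the pad sinks; it stays at the deepest point, so it shows how far the pad has been pressed.
- tag_b (a joint): Hinged red tag of spring rest b: rad it has been folded down; 0 to 0.06 (raised) at the start, 0.52 flat. A stiff hinge (about 2 N at the push point) keeps it where it is left.
- pad_c (a joint): Press of the pad of spring rest c, m: 0 at rest, 0.012 at its stop; it springs back. Which place (front, left, right) rest c stands in changes at every start and is not told. Pads begin to move at about 0.8 N (1.3 N with the collar); near the stop they take 5 to 16 N. The springs differ: each needs at least 1.5 times the push of the next softer one for 8 mm.
- collar_c (a joint): Orange collar (16 mm across, 6 mm tall) on the travel rod of spring rest c: m it has been pushed down, 0 at the start, 0.013 at most. The pad's lug takes it down as the pad sinks; it stays at the deepest point, so it shows how far the pad has been pressed.
- tag_c (a joint): Hinged red tag of spring rest c: rad it has been folded down; 0 to 0.06 (raised) at the start, 0.52 flat. A stiff hinge (about 2 N at the push point) keeps it where it is left.
- ring_gauge: Polished chrome ring gauge lying on the turntable, 72 mm across, 46 mm bore, 24 mm tall; origin at the centre of its underside. Leave alone.
- protector: Black cast iron thread protector, an open cup with ribs, 80 mm across, 46 mm tall, on the turntable; origin at the centre of its underside. Leave alone.
- gauge_block: White ceramic gauge block, 35 x 30 x 9 mm, lying on the turntable; origin at the centre of its underside. Leave alone.
- tally_counter: Small green steel tally counter, 42 mm across, 26 mm tall, on the turntable; origin at the centre of its underside. Leave alone.
- plug_gauge: Steel thread plug gauge standing on end on the shelf left of the turntable, 43 mm across, 116 mm tall; origin at the centre of its underside. Leave alone.
- dope_tin: Grey tin of thread compound with a yellow band, 80 mm across, 110 mm tall, on the shelf right of the turntable; origin at the centre of its underside. Leave alone.
- spanner: Steel spanner 200 mm long lying on the shelf at the right; origin under its middle. Leave alone.

How it is judged:
On the way, in this order (a step that is already met when the one before it is completed fails the run):
1. all three pads have been pressed down at least 3 mm (each collar shows it), with all tags still up (value of joint each of collar_a, collar_b, collar_c above 0.003 m and value of joint each of tag_a, tag_b, tag_c below 0.15 rad), for 0.1 s.
2. the tag of the softest rest is pushed down flat (value of joint tag_b above 0.42 rad), for 0.2 s.
At the end, for the whole second after the job is handed in: The tag of the softest rest is down flat (folded more than 0.42 of 0.52 rad), the other two tags are still raised (less than 0.15 rad), every collar stands at least 3 mm down, all pads are back up (within 1 mm), and nothing else has been moved by 15 mm or more (value of joint each of collar_a, collar_b, collar_c above 0.003 m and value of joint tag_b above 0.42 rad and value of joint each of tag_a, tag_c below 0.15 rad and value of joint each of pad_a, pad_b, pad_c below 0.001 m and distance of each of ring_gauge, protector, gauge_block, tally_counter, plug_gauge, dope_tin, spanner from where it was at the start of the episode below 0.015 m); the robot touches nothing.
It fails at once if the tag of a sound rest is pushed down (value of joint any of tag_a, tag_c above 0.2 rad).
It fails at once if something that should be left alone is moved, lifted or carried (distance of any of ring_gauge, protector, gauge_block, tally_counter, plug_gauge, dope_tin, spanner from where it was at the start of the episode above 0.015 m).
It also fails if it takes over 51 s, if anything falls off the work surface, if the arm or the gripper's body presses on something with over 40 N, if the wrist force passes 120 N, or if a joint passes its speed limit or range.

## Working session

There is one attempt and no reset: what is moved stays moved. The work goes in short steps, Python scripts to look and compute and a tool call to move; the robot and the scene stay as the last step left them, time stands still between calls to the robot, and variables do not carry over. Pictures are saved under pics/ and viewed, at most 10 in all, crops included, and the job is handed in when it is done.

Besides the shell and the picture viewer there is one more tool, called after "Call:" in YAML: its name, and indented under it one key for each argument. send_rows: Moves the arm, as the interface text tells. Its arguments: {"type":"object","properties":{"xyz":{"type":"array"},"dr":{"type":"array"},"jaw":{"type":"number"},"grip_force":{"type":"number"}},"required":["xyz","dr"]}

```bash
mkdir -p pics; python3 - <<'E'
from bench import *
import cv2
s=get_state();print({k:s[k] for k in('time','position','tool_rot','ft_force','grip_width')})
try: print(nose_length)
except Exception as e: print(e)
for n in("scene","top"):
    cv2.imwrite(f"pics/{n}0.png",get_image(n)[:,:,::-1]);print(calibration(n))
E
ls
```

```text
{'time': 0.0, 'position': array([0.21957483, 0.61115838, 0.20146061]), 'tool_rot': array([-5.38925942e-01, -3.09480622e+00,  2.98533122e-03]), 'ft_force': array([ 0.10408435,  0.64795164, -0.83061857]), 'grip_width': 1.0009967328563039}
0.017
{'vfov': 52.3826198371807, 'cx': 318.2210909757697, 'cy': 203.66255166334602, 'rvec': array([ 2.36962853,  0.653762  , -0.24131993]), 'tvec': array([-0.43174782, -0.11869426,  1.4151073 ])}
{'vfov': 44.01078064724885, 'cx': 316.95719520330704, 'cy': 198.3500690360533, 'rvec': array([ 2.20894255, -2.16667066,  0.0588364 ]), 'tvec': array([-0.00231966,  0.50948882,  1.34475645])}
pics
```

View pics/top0.png

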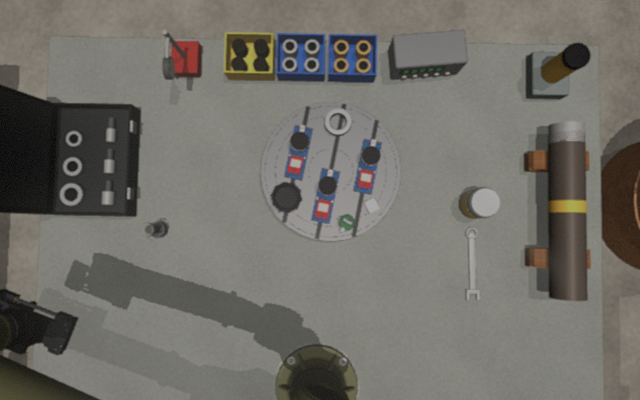

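View pics/scene0.png

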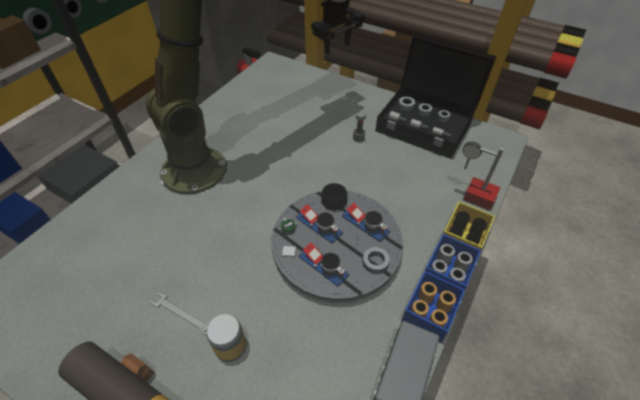

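The top view shows the turntable centred near (330,172). The pads are near (300,141), (371,155) and (327,185), with their tags towards the robot. I'll enlarge that area.

```bash
python3 - <<'E'
import cv2
a=cv2.imread("pics/top0.png")[95:250,255:405]
b=cv2.resize(a,None,fx=3.8,fy=3.8,interpolation=cv2.INTER_CUBIC);cv2.imwrite("pics/topc.png",b)
a=cv2.imread("pics/scene0.png")[175:305,260:415]
cv2.imwrite("pics/scenec.png",cv2.resize(a,None,fx=4.5,fy=4.5,interpolation=cv2.INTER_CUBIC))
E
```

```text
(no output)
```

View pics/topc.png

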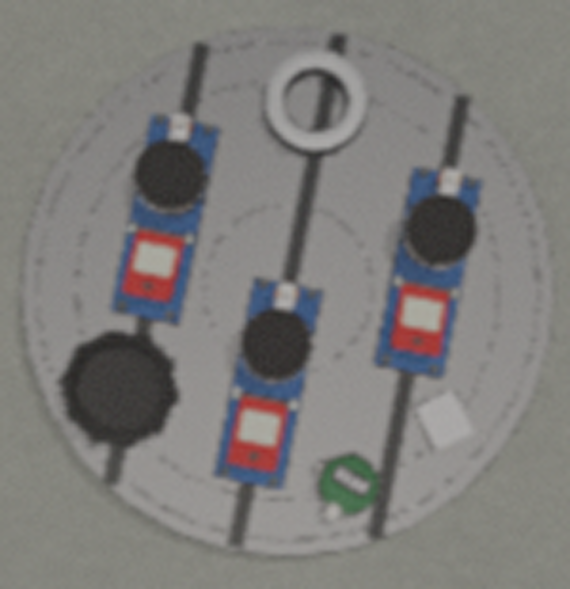

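View pics/scenec.png

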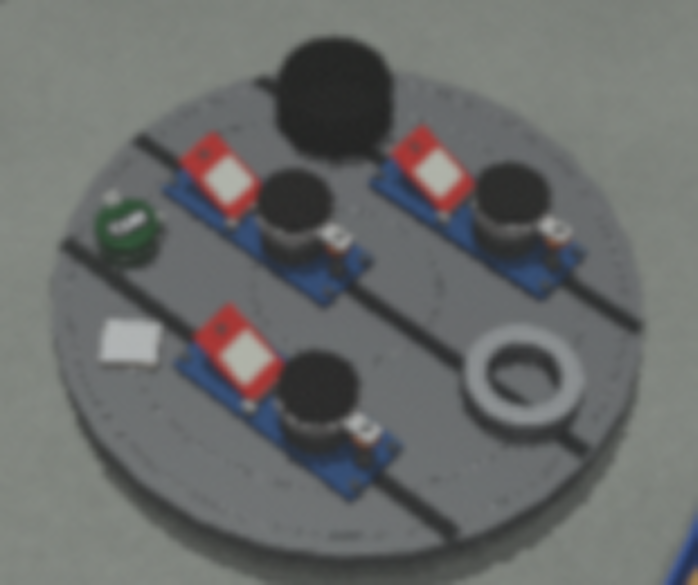

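The crops show the pad tops clearly. In the top crop, left is (171,174), front (277,343) and right (440,229). In the scene crop, front is (295,201), left (511,193) and right (319,386). The slots give the x axis.

```bash
cat > h.py <<'E'
from bench import *
import numpy as np, cv2
from scipy.spatial.transform import Rotation as R
def cam(n):
    c=calibration(n);f=200/np.tan(np.radians(c['vfov'])/2)
    Rm=cv2.Rodrigues(np.array(c['rvec']))[0];t=np.array(c['tvec'])
    return Rm,t,f,c['cx'],c['cy']
def ray(n,u,v):
    Rm,t,f,cx,cy=cam(n);return -Rm.T@t,Rm.T@np.array([(u-cx)/f,(v-cy)/f,1])
def atz(n,u,v,z):
    o,d=ray(n,u,v);return (o+d*(z-o[2])/d[2])
def tool(p):
    s=get_state();r=R.from_rotvec(s['tool_rot']);return 1000*r.inv().apply(np.array(p)-s['position'])
E
python3 - <<'E'
from h import *
T=lambda x,y:((x+.5)/3.8-.5+255,(y+.5)/3.8-.5+95)
S=lambda x,y:((x+.5)/4.5-.5+260,(y+.5)/4.5-.5+175)
P=dict(left=((171,174),(511,193)),front=((277,343),(295,201)),right=((440,229),(319,386)))
for k,(a,b) in P.items():
    pa=atz("top",*T(*a),.097);pb=atz("scene",*S(*b),.097)
    o1,d1=ray("top",*T(*a));o2,d2=ray("scene",*S(*b))
    l=np.linalg.lstsq(np.c_[d1,-d2],o2-o1,rcond=None)[0]
    print(k,pa,pb,(o1+d1*l[0]+o2+d2*l[1])/2)
for a,b in(((113,482),(202,45)),((237,545),(338,37)),((377,537),(463,97))):
    d=atz("top",*T(*b),.045)-atz("top",*T(*a),.045);print(np.degrees(np.arctan2(d[1],d[0])))
for n,c,z in(("prot",(119,388),.091),("ring",(316,101),.069),("ctr",(287,290),.045)): print(n,atz("top",*T(*c),z))
s=get_state();print(R.from_rotvec(s['tool_rot']).as_matrix().round(3))
E
```

```text
left [0.65462835 0.05497608 0.097     ] [0.6528438  0.05398436 0.097     ] [0.65370825 0.05444286 0.09724696]
front [ 0.53991985 -0.01969089  0.097     ] [ 0.53904551 -0.02125765  0.097     ] [ 0.53933549 -0.02015278  0.09608243]
right [ 0.62013859 -0.12954738  0.097     ] [ 0.61954157 -0.13153056  0.097     ] [ 0.61971219 -0.13015314  0.0953812 ]
-10.192720135693985
-10.161292629848372
-10.214306172240478
prot [0.50754789 0.08758938 0.091     ]
ring [ 0.71310062 -0.04431665  0.069     ]
ctr [ 0.58235382 -0.02682875  0.045     ]
[[-0.941  0.338 -0.001]
 [ 0.338  0.941 -0.002]
 [-0.    -0.002 -1.   ]]
```

Call:
send_rows:
  xyz:
    - [-34,-21.5,0]
    - [-68,-43,0]
    - [-102,-64.5,0]
    - [-136,-86,0]
    - [-170,-107.5,0]
    - [-204,-129,0]
    - [-238,-150.5,0]
    - [-272,-172,0]
    - [-306,-193.5,0]
    - [-340,-215,0]
  dr:
    - [0,0,-0.017]
    - [0,0,-0.034]
    - [0,0,-0.051]
    - [0,0,-0.068]
    - [0,0,-0.085]
    - [0,0,-0.102]
    - [0,0,-0.119]
    - [0,0,-0.136]
    - [0,0,-0.153]
    - [0,0,-0.167]
  jaw: 0
  grip_force: 10

```text
time: 0.93
position: [0.4677, 0.2926, 0.2024]
tool_rot: [-0.278, -3.129, 0.0]
ft_force: [0.4, -0.2, -0.3]
grip_width: 0.328
grip_force: 0.0
```

```bash
python3 - <<'E'
from h import *
print(tool([.6535,.0545,.119]),get_state()['time'],R.from_rotvec(get_state()['tool_rot']).as_matrix().round(3))
E
```

```text
[-224.78126001 -201.64013852   83.3265692 ] 0.9333 [[-0.984  0.176 -0.   ]
 [ 0.176  0.984 -0.   ]
 [ 0.    -0.    -1.   ]]
```

Call:
send_rows:
  xyz:
    - [-28,-25,0]
    - [-56,-50,0]
    - [-84,-75,0]
    - [-112,-100,0]
    - [-140,-125,0]
    - [-168,-150,0]
    - [-196,-175,10]
    - [-225,-202,30]
    - [-225,-202,60]
    - [-225,-202,76]
  dr:
    - [0,0,0]
    - [0,0,0]
    - [0,0,0]
    - [0,0,0]
    - [0,0,0]
    - [0,0,0]
    - [0,0,0]
    - [0,0,0]
    - [0,0,0]
    - [0,0,0]

```text
time: 1.77
position: [0.6522, 0.0511, 0.1228]
tool_rot: [-0.288, -3.125, 0.005]
ft_force: [-0.0, 0.7, -0.1]
grip_width: 0.005
grip_force: 0.0
```

```bash
python3 - <<'E'
from h import *
print(tool([.6535,.0545,.114]),get_state()['time'],get_state()['ft_force'])
cv2.imwrite("pics/w1.png",np.vstack([get_image("wrist")[:,:,::-1]]))
E
```

```text
[-0.62943509  3.63207756  8.78868598] 1.7667 [-0.04277792  0.69186496 -0.09355355]
```

View pics/w1.png

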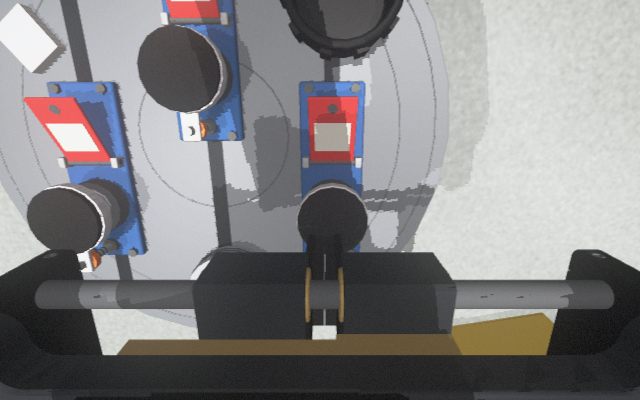

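The wrist view shows the closed fingers (col ~325) just above the left pad (centre ~(333,213)), with about 3 mm to correct in y.

Call:
send_rows:
  xyz:
    - [0,3,2]
    - [0,3,5]
    - [0,3,8]
    - [0,3,10]
    - [0,3,12]
    - [0,3,13]
    - [0,3,13]
    - [0,3,13]
    - [0,3,13]
    - [0,3,13]
  dr:
    - [0,0,0]
    - [0,0,0]
    - [0,0,0]
    - [0,0,0]
    - [0,0,0]
    - [0,0,0]
    - [0,0,0]
    - [0,0,0]
    - [0,0,0]
    - [0,0,0]

```text
time: 2.65
position: [0.6534, 0.0588, 0.1138]
tool_rot: [0.279, 3.129, 0.0]
ft_force: [-0.8, -0.5, 0.6]
grip_width: 0.003
grip_force: 0.0
```

Call:
send_rows:
  xyz:
    - [0,-4,-2]
    - [0,-4,0]
    - [0,-4,1]
    - [0,-4,2]
    - [0,-4,3]
    - [0,-4,4]
    - [0,-4,5]
    - [0,-4,5]
    - [0,-4,5]
    - [0,-4,5]
  dr:
    - [0,0,0]
    - [0,0,0]
    - [0,0,0]
    - [0,0,0]
    - [0,0,0]
    - [0,0,0]
    - [0,0,0]
    - [0,0,0]
    - [0,0,0]
    - [0,0,0]

```text
time: 3.48
position: [0.6527, 0.0549, 0.1086]
tool_rot: [0.279, 3.129, 0.0]
ft_force: [0.0, 0.3, -0.3]
grip_width: 0.005
grip_force: 0.0
```

Call:
send_rows:
  xyz:
    - [0,0,1]
    - [0,0,2]
    - [0,0,3]
    - [0,0,4]
    - [0,0,4]
    - [0,0,4]
    - [0,0,4]
    - [0,0,4]
    - [0,0,4]
    - [0,0,4]
  dr:
    - [0,0,0]
    - [0,0,0]
    - [0,0,0]
    - [0,0,0]
    - [0,0,0]
    - [0,0,0]
    - [0,0,0]
    - [0,0,0]
    - [0,0,0]
    - [0,0,0]

```text
time: 4.32
position: [0.6526, 0.0549, 0.1046]
tool_rot: [0.279, 3.129, 0.0]
ft_force: [-0.0, -0.7, -0.1]
grip_width: 0.009
grip_force: 0.0
```

```bash
python3 - <<'E'
from h import *
print([get_state()['ft_force'].round(2) for _ in range(3)])
a=get_image("scene")[:,:,::-1][160:300,300:460]
w=get_image("wrist")[:,:,::-1][150:350,220:440]
cv2.imwrite("pics/p2.png",np.hstack([cv2.resize(a,(457,400),interpolation=cv2.INTER_CUBIC),cv2.resize(w,(330,400))]))
E
```

```text
[array([-0.05, -0.73, -0.14]), array([-0.05, -0.73, -0.14]), array([-0.05, -0.73, -0.14])]
```

View pics/p2.png

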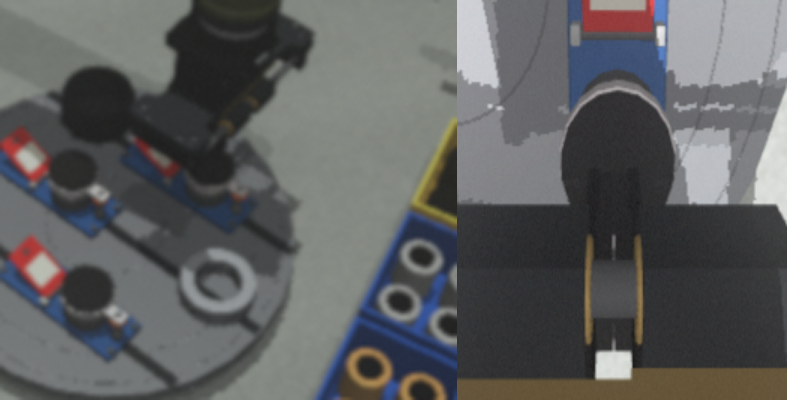

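The fingers are over the pad's middle, but contact isn't obvious. I'll go lower, watching the force.

Call:
send_rows:
  xyz:
    - [0,0,1]
    - [0,0,2]
    - [0,0,3]
    - [0,0,3]
    - [0,0,3]
    - [0,0,3]
    - [0,0,3]
    - [0,0,3]
    - [0,0,3]
    - [0,0,3]
  dr:
    - [0,0,0]
    - [0,0,0]
    - [0,0,0]
    - [0,0,0]
    - [0,0,0]
    - [0,0,0]
    - [0,0,0]
    - [0,0,0]
    - [0,0,0]
    - [0,0,0]

```text
time: 5.25
position: [0.6526, 0.0549, 0.1016]
tool_rot: [0.279, 3.129, 0.0]
ft_force: [-0.3, 0.0, 0.5]
grip_width: 0.008
grip_force: 0.0
```

Call:
send_rows:
  xyz:
    - [0,0,1]
    - [0,0,2]
    - [0,0,3]
    - [0,0,3]
    - [0,0,3]
    - [0,0,3]
    - [0,0,3]
    - [0,0,3]
    - [0,0,3]
    - [0,0,3]
  dr:
    - [0,0,0]
    - [0,0,0]
    - [0,0,0]
    - [0,0,0]
    - [0,0,0]
    - [0,0,0]
    - [0,0,0]
    - [0,0,0]
    - [0,0,0]
    - [0,0,0]

```text
time: 6.08
position: [0.6526, 0.0549, 0.0986]
tool_rot: [0.279, 3.129, 0.0]
ft_force: [0.7, 0.1, -0.5]
grip_width: 0.009
grip_force: 0.0
```

```bash
python3 - <<'E'
from h import *
print(nose_length,get_state()['ft_force'],get_state()['joint_torque'])
s=get_state()
Rm,t,f,cx,cy=cam("scene")
r=R.from_rotvec(s['tool_rot']).as_matrix()
for z in(0,.017): 
    p=s['position']+r@[0,0,z];c=Rm@p+t;print(p,f*c[0]/c[2]+cx,f*c[1]/c[2]+cy)
p=np.array([.6535,.0545,.097]);c=Rm@p+t;print(p,f*c[0]/c[2]+cx,f*c[1]/c[2]+cy)
a=get_image("scene")[:,:,::-1][180:270,340:440]
cv2.imwrite("pics/p3.png",cv2.resize(a,(660,594),interpolation=cv2.INTER_CUBIC))
E
```

```text
0.017 [ 0.67069676  0.05516585 -0.47748595] [ 4.14750348e-04 -4.93772900e+01  4.81816873e+00 -2.91829097e+01
  3.18407512e-02  8.30744044e-02  3.68800022e-05]
[0.65264345 0.0548984  0.09862652] 373.30234640017983 216.89961988803248
[0.65264569 0.05490014 0.08162652] 372.7027428707093 220.56315082413462
[0.6535 0.0545 0.097 ] 373.4551991737418 217.47028784316566
```

View pics/p3.png

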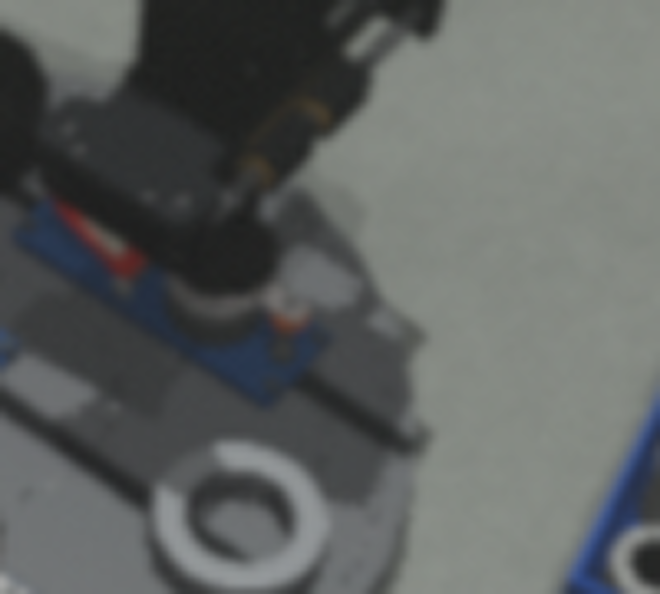

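Pad still looks up at about (374,218) in the full frame, with no force. I'll go on down carefully.

Call:
send_rows:
  xyz:
    - [0,0,0.5]
    - [0,0,1]
    - [0,0,1.5]
    - [0,0,2]
    - [0,0,2.5]
    - [0,0,3]
    - [0,0,3]
    - [0,0,3]
    - [0,0,3]
    - [0,0,3]
  dr:
    - [0,0,0]
    - [0,0,0]
    - [0,0,0]
    - [0,0,0]
    - [0,0,0]
    - [0,0,0]
    - [0,0,0]
    - [0,0,0]
    - [0,0,0]
    - [0,0,0]

```text
time: 6.97
position: [0.6526, 0.0549, 0.0956]
tool_rot: [0.279, 3.129, 0.0]
ft_force: [0.3, 0.0, 0.1]
grip_width: 0.011
grip_force: 0.0
```

Call:
send_rows:
  xyz:
    - [0,0,0.5]
    - [0,0,1]
    - [0,0,1.5]
    - [0,0,2]
    - [0,0,2.5]
    - [0,0,3]
    - [0,0,3]
    - [0,0,3]
    - [0,0,3]
    - [0,0,3]
  dr:
    - [0,0,0]
    - [0,0,0]
    - [0,0,0]
    - [0,0,0]
    - [0,0,0]
    - [0,0,0]
    - [0,0,0]
    - [0,0,0]
    - [0,0,0]
    - [0,0,0]

```text
time: 7.8
position: [0.6527, 0.0549, 0.0926]
tool_rot: [0.279, 3.129, 0.0]
ft_force: [-0.3, 0.1, -1.1]
grip_width: 0.007
grip_force: 0.0
```

```bash
python3 - <<'E'
from h import *
c=calibration("wrist");H=np.array(c['hand_eye']);f=200/np.tan(np.radians(c['vfov'])/2);print(c)
def pr(p):
    q=np.linalg.inv(H)@np.r_[p,1];return (f*q[0]/q[2]+c['cx'],f*q[1]/q[2]+c['cy'],q[2])
for z in(-.05,0,.017,.03):print(z,pr([0,0,z]))
# w1: pad dia 70px
d=f*.05/70;q=np.array([(333-c['cx'])/f*d,(213-c['cy'])/f*d,d,1]);print("pad in tool from w1",H@q)
# w1 pose: R
r=np.array([[-.984,.176,0],[.176,.984,0],[0,0,-1]])
t=r.T@(np.array([.6535,.0545,.097])-[.6522,.0511,.1228]);print("expected",t,pr(t))
s=get_state();print(s['ft_force'],s['position'])
t=R.from_rotvec(s['tool_rot']).inv().apply(np.array([.6535,.0545,.097])-s['position']);print("now exp",pr(t))
t[2]+=.012;print(pr(t))
w=get_image("wrist")[:,:,::-1];a=get_image("scene")[:,:,::-1][180:270,340:440]
b=cv2.imread("pics/scene0.png")[180:270,340:440]
X=lambda i:cv2.resize(i,(330,300),interpolation=cv2.INTER_CUBIC)
cv2.imwrite("pics/p4.png",np.hstack([X(w[150:350,210:430]),np.hstack([X(a)])]))
E
```

```text
{'vfov': 64.33890938189509, 'cx': 324.0626264558975, 'cy': 198.59483558868686, 'hand_eye': array([[ 3.39269250e-04, -9.55227564e-01, -2.95871908e-01,
         8.26938645e-02],
       [ 9.99999898e-01,  2.36092425e-04,  3.84447525e-04,
        -1.55649133e-04],
       [-2.97381757e-04, -2.95872008e-01,  9.55227547e-01,
        -1.82449190e-01],
       [ 0.00000000e+00,  0.00000000e+00,  0.00000000e+00,
         1.00000000e+00]])}
-0.05 (np.float64(324.2483840549565), np.float64(282.41939237420087), np.float64(0.15098596580933518))
0 (np.float64(324.17995562387233), np.float64(238.60746776661676), np.float64(0.19874734314909656))
0.017 (np.float64(324.1636160218418), np.float64(228.14588913711643), np.float64(0.21498621144461544))
0.03 (np.float64(324.1526956151142), np.float64(221.15399952851178), np.float64(0.2274041695529534))
pad in tool from w1 [0.00566837 0.00631793 0.0314575  1.        ]
expected [-0.0006808  0.0035744  0.0258   ] (np.float64(329.23876664057985), np.float64(224.23149069385147), np.float64(0.2235950176207298))
[-0.2834211   0.09086938 -1.06262065] [0.65265447 0.05490744 0.09261102]
now exp (np.float64(323.77455429959286), np.float64(242.94355960475312), np.float64(0.1948225977109365))
(np.float64(323.7850610588772), np.float64(235.0064947327908), np.float64(0.20628532827247922))
```

View pics/p4.png

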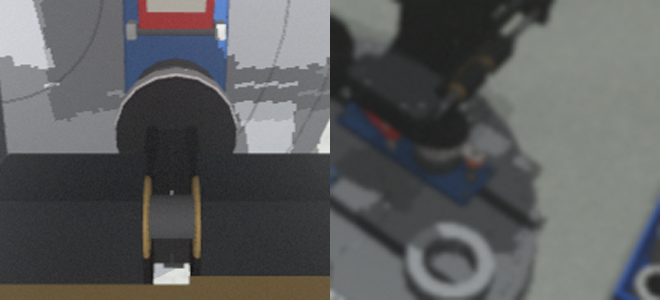

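The wrist view shows the pad (~(328,236), ~80 px wide) getting bigger as I descend, so it's not pressed yet. The fingertips are further back than I assumed, so I'll keep lowering gently.

Call:
send_rows:
  xyz:
    - [0,0,0.5]
    - [0,0,1]
    - [0,0,1.5]
    - [0,0,2]
    - [0,0,2.5]
    - [0,0,3]
    - [0,0,3]
    - [0,0,3]
    - [0,0,3]
    - [0,0,3]
  dr:
    - [0,0,0]
    - [0,0,0]
    - [0,0,0]
    - [0,0,0]
    - [0,0,0]
    - [0,0,0]
    - [0,0,0]
    - [0,0,0]
    - [0,0,0]
    - [0,0,0]

```text
time: 8.73
position: [0.6527, 0.0549, 0.0896]
tool_rot: [0.279, 3.129, 0.0]
ft_force: [-0.5, 0.1, 0.3]
grip_width: 0.008
grip_force: 0.0
```

```bash
python3 - <<'E'
from h import *
s=get_state();print(s['position'],s['ft_force'],s['torque'])
w=get_image("wrist")[:,:,::-1][180:260,270:380].astype(float)
w=np.clip(w*4-20,0,255).astype(np.uint8)
p=cv2.imread("pics/w1.png")[180:260,270:380].astype(float)
p=np.clip(p*4-20,0,255).astype(np.uint8)
X=lambda i:cv2.resize(i,(396,288),interpolation=cv2.INTER_CUBIC)
a=get_image("scene")[:,:,::-1][195:245,355:425];b=cv2.imread("pics/scene0.png")[195:245,355:425]
cv2.imwrite("pics/p5.png",np.vstack([np.hstack([X(p),X(w)]),np.hstack([X(b),X(a)])]))
E
```

```text
[0.65267101 0.05489172 0.08962581] [-0.51974889  0.11217607  0.29300293] [ 0.00926757  0.06515376 -0.04369766]
```

View pics/p5.png

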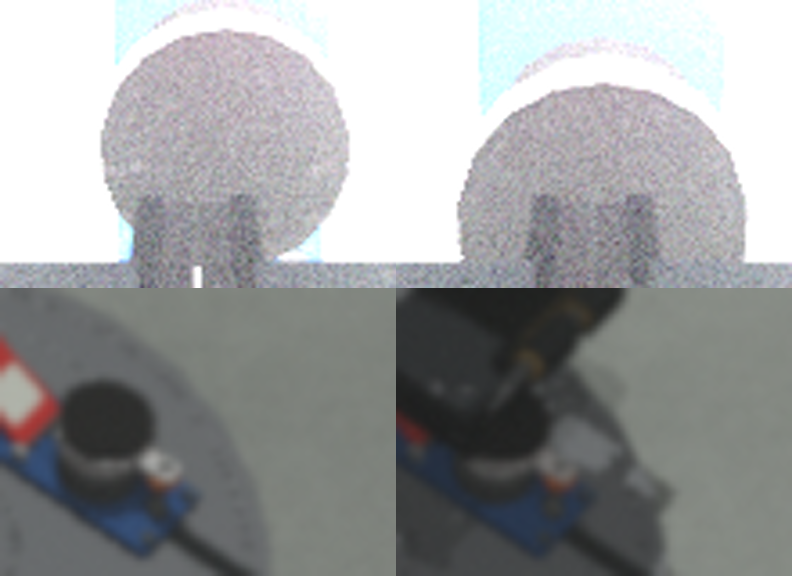

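The stretched wrist crop puts the finger ends at row ~234, close to the pad face, and the collar has barely moved. I'll continue down.

Call:
send_rows:
  xyz:
    - [0,0,0.5]
    - [0,0,1]
    - [0,0,1.5]
    - [0,0,2]
    - [0,0,2.5]
    - [0,0,3]
    - [0,0,3]
    - [0,0,3]
    - [0,0,3]
    - [0,0,3]
  dr:
    - [0,0,0]
    - [0,0,0]
    - [0,0,0]
    - [0,0,0]
    - [0,0,0]
    - [0,0,0]
    - [0,0,0]
    - [0,0,0]
    - [0,0,0]
    - [0,0,0]

```text
time: 9.67
position: [0.6526, 0.0549, 0.0866]
tool_rot: [0.279, 3.129, 0.0]
ft_force: [0.6, 0.6, 0.4]
grip_width: 0.002
grip_force: 0.0
```

```bash
cat >> h.py <<'E'
def padw(im):
    g=im.astype(int).max(2)<75
    out=[]
    for r in(205,212,219,223,226):
        row=g[r];l=x=326
        while row[l-1] or row[l-2]: l-=1
        while row[x+1] or row[x+2]: x+=1
        out.append((r,l,x,x-l))
    c=g[:,326];t=226
    while c[t-1] or c[t-2]: t-=1
    return t,out
E
python3 - <<'E'
from h import *
print(get_state()['ft_force'],get_state()['position'],padw(get_image("wrist")));print(padw(cv2.imread("pics/w1.png")))
E
```

```text
[0.60647095 0.58181771 0.37564945] [0.65264809 0.05490302 0.08660876] (205, [(205, 321, 333, 12), (212, 303, 351, 48), (219, 295, 358, 63), (223, 292, 362, 70), (226, 291, 363, 72)])
(189, [(205, 302, 362, 60), (212, 299, 364, 65), (219, 298, 366, 68), (223, 298, 366, 68), (226, 298, 366, 68)])
```

Call:
send_rows:
  xyz:
    - [0,0,0.5]
    - [0,0,1]
    - [0,0,1.5]
    - [0,0,2]
    - [0,0,2.5]
    - [0,0,3]
    - [0,0,3]
    - [0,0,3]
    - [0,0,3]
    - [0,0,3]
  dr:
    - [0,0,0]
    - [0,0,0]
    - [0,0,0]
    - [0,0,0]
    - [0,0,0]
    - [0,0,0]
    - [0,0,0]
    - [0,0,0]
    - [0,0,0]
    - [0,0,0]

```text
time: 10.55
position: [0.6526, 0.0549, 0.0836]
tool_rot: [0.279, 3.129, 0.0]
ft_force: [0.0, -0.8, 0.3]
grip_width: 0.009
grip_force: 0.0
```

```bash
python3 - <<'E'
from h import *
print(get_state()['ft_force'],get_state()['position'],padw(get_image("wrist")))
E
```

```text
[ 1.19303081e-04 -7.92115576e-01  2.51663589e-01] [0.65263646 0.05489322 0.08359521] (206, [(205, 326, 326, 0), (212, 305, 348, 43), (219, 297, 357, 60), (223, 293, 361, 68), (226, 291, 363, 72)])
```

Call:
send_rows:
  xyz:
    - [0,0,0.5]
    - [0,0,1]
    - [0,0,1.5]
    - [0,0,2]
    - [0,0,2.5]
    - [0,0,3]
    - [0,0,3]
    - [0,0,3]
    - [0,0,3]
    - [0,0,3]
  dr:
    - [0,0,0]
    - [0,0,0]
    - [0,0,0]
    - [0,0,0]
    - [0,0,0]
    - [0,0,0]
    - [0,0,0]
    - [0,0,0]
    - [0,0,0]
    - [0,0,0]

```text
time: 11.43
position: [0.6527, 0.0549, 0.0806]
tool_rot: [0.279, 3.129, 0.0]
ft_force: [-0.5, 0.2, -0.2]
grip_width: 0.007
grip_force: 0.0
```

```bash
python3 - <<'E'
from h import *
print(get_state()['ft_force'],get_state()['position'])
w=get_image("wrist")[:,:,::-1];print(padw(w))
w=np.clip(w[170:260,260:390].astype(float)*2.5-10,0,255).astype(np.uint8)
a=get_image("scene")[:,:,::-1][195:245,355:425];b=cv2.imread("pics/scene0.png")[195:245,355:425]
X=lambda i:cv2.resize(i,(396,288),interpolation=cv2.INTER_CUBIC)
cv2.imwrite("pics/p6.png",np.vstack([np.hstack([X(w),X(a)])]))
E
```

```text
[-0.48878762  0.21070501 -0.16941921] [0.65266161 0.0548972  0.08062456]
(208, [(205, 326, 326, 0), (212, 308, 346, 38), (219, 298, 356, 58), (223, 294, 360, 66), (226, 292, 362, 70)])
```

Call:
send_rows:
  xyz:
    - [0,0,0.5]
    - [0,0,1]
    - [0,0,1.5]
    - [0,0,2]
    - [0,0,2.5]
    - [0,0,3]
    - [0,0,3]
    - [0,0,3]
    - [0,0,3]
    - [0,0,3]
  dr:
    - [0,0,0]
    - [0,0,0]
    - [0,0,0]
    - [0,0,0]
    - [0,0,0]
    - [0,0,0]
    - [0,0,0]
    - [0,0,0]
    - [0,0,0]
    - [0,0,0]

```text
time: 12.37
position: [0.6526, 0.0549, 0.0776]
tool_rot: [0.279, 3.129, 0.0]
ft_force: [-0.9, -0.1, 0.5]
grip_width: 0.01
grip_force: 0.0
```

```bash
python3 - <<'E'
from h import *
print(get_state()['ft_force'],get_state()['position'])
w=get_image("wrist")[:,:,::-1];print(padw(w))
w=np.clip(w[170:260,260:390].astype(float)*2.5-10,0,255).astype(np.uint8)
a=get_image("scene")[:,:,::-1][195:245,355:425]
X=lambda i:cv2.resize(i,(396,288),interpolation=cv2.INTER_CUBIC)
cv2.imwrite("pics/p7.png",np.hstack([X(w),X(a)]))
E
```

```text
[-0.88291733 -0.11454202  0.48384448] [0.65263088 0.05489871 0.07757878]
(210, [(205, 326, 326, 0), (212, 312, 342, 30), (219, 299, 355, 56), (223, 296, 358, 62), (226, 293, 361, 68)])
```

View pics/p7.png

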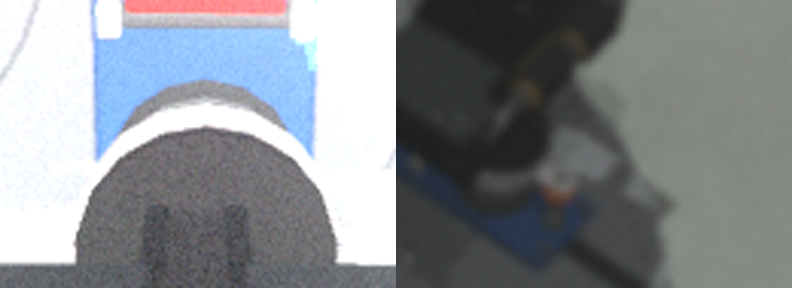

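The pad is still up in this view, filling cols ~285-371 of the frame. I'm out of views, so from here I'll go by force.

Call:
send_rows:
  xyz:
    - [0,0,0.5]
    - [0,0,1]
    - [0,0,1.5]
    - [0,0,2]
    - [0,0,2.5]
    - [0,0,3]
    - [0,0,3.5]
    - [0,0,4]
    - [0,0,4]
    - [0,0,4]
  dr:
    - [0,0,0]
    - [0,0,0]
    - [0,0,0]
    - [0,0,0]
    - [0,0,0]
    - [0,0,0]
    - [0,0,0]
    - [0,0,0]
    - [0,0,0]
    - [0,0,0]

```text
time: 13.3
position: [0.6527, 0.0549, 0.0738]
tool_rot: [0.279, 3.129, 0.0]
ft_force: [-1.7, 0.0, 3.7]
grip_width: 0.005
grip_force: 1.9
```

Call:
send_rows:
  xyz:
    - [0,0,0.5]
    - [0,0,1]
    - [0,0,1.5]
    - [0,0,2]
    - [0,0,2.5]
    - [0,0,3]
    - [0,0,3.5]
    - [0,0,4]
    - [0,0,4]
    - [0,0,4]
  dr:
    - [0,0,0]
    - [0,0,0]
    - [0,0,0]
    - [0,0,0]
    - [0,0,0]
    - [0,0,0]
    - [0,0,0]
    - [0,0,0]
    - [0,0,0]
    - [0,0,0]

```text
time: 14.13
position: [0.6527, 0.0549, 0.0701]
tool_rot: [0.279, 3.129, 0.0]
ft_force: [-2.0, -0.4, 5.7]
grip_width: 0.006
grip_force: 3.2
```

```bash
python3 - <<'E'
from h import *
s=get_state();print(s['ft_force'],s['torque'],s['position'],s['grip_width'])
w=get_image("wrist")[:,:,::-1];print(padw(w));cv2.imwrite("pics/w8.png",w)
a=get_image("scene")[:,:,::-1];cv2.imwrite("pics/s8.png",a)
b=cv2.imread("pics/scene0.png")
for i in(b,a):
    h=cv2.cvtColor(i,cv2.COLOR_BGR2HSV)
    m=((h[...,0]<18)|(h[...,0]>175))&(h[...,1]>70)&(h[...,2]>60)
    for x0,y0,x1,y1 in((372,215,395,245),(325,215,350,240),(330,260,355,285)):
        ys,xs=np.nonzero(m[y0:y1,x0:x1]);print(len(xs),(xs.mean()+x0).round(1) if len(xs) else 0,(ys.mean()+y0).round(1) if len(xs) else 0)
for n in("w1","w8"):
    i=cv2.imread(f"pics/{n}.png");h=cv2.cvtColor(i,cv2.COLOR_BGR2HSV)
    m=((h[...,0]<8)|(h[...,0]>172))&(h[...,1]>150)&(h[...,2]>80)
    c=cv2.connectedComponentsWithStats(m.astype(np.uint8));print([list(r) for r in c[2][1:] if r[4]>200])
E
```

```text
[-2.01622793 -0.38035822  5.72605151] [-0.06711914  0.60533395 -0.02802804] [0.65273924 0.05490446 0.07009046] 0.006334446899373928
(210, [(205, 326, 326, 0), (212, 311, 343, 32), (219, 299, 355, 56), (223, 296, 359, 63), (226, 293, 361, 68)])
4 382.0 228.5
2 333.5 230.5
2 339.5 273.0
5 381.8 230.2
3 333.3 230.7
2 339.5 273.0
[[np.int32(167), np.int32(0), np.int32(34), np.int32(18), np.int32(441)], [np.int32(308), np.int32(97), np.int32(50), np.int32(64), np.int32(1627)], [np.int32(24), np.int32(98), np.int32(86), np.int32(63), np.int32(1542)]]
[[np.int32(296), np.int32(96), np.int32(66), np.int32(80), np.int32(2740)], [np.int32(0), np.int32(139), np.int32(47), np.int32(36), np.int32(478)]]
```

Pad rim row stayed at 210 while the tool sank and the collar moved ~1.7 px, so left is pressed ~7.5 mm at ~5.7 N, with contact at TCP z ≈ 0.0775. Next, the front pad.

Call:
send_rows:
  xyz:
    - [0,0,-20]
    - [0,0,-30]
    - [25,-23.5,-30]
    - [50,-47,-30]
    - [75,-70.5,-30]
    - [99,-94,-30]
    - [99,-94,-30]
    - [99,-94,-20]
    - [99,-94,-11]
    - [99,-94,-11]
  dr:
    - [0,0,0]
    - [0,0,0]
    - [0,0,0]
    - [0,0,0]
    - [0,0,0]
    - [0,0,0]
    - [0,0,0]
    - [0,0,0]
    - [0,0,0]
    - [0,0,0]

```text
time: 15.07
position: [0.5378, -0.0191, 0.0781]
tool_rot: [-0.276, -3.127, 0.001]
ft_force: [0.4, -0.2, 0.2]
grip_width: 0.005
grip_force: 0.0
```

Call:
send_rows:
  xyz:
    - [0,0,1]
    - [0,0,2]
    - [0,0,3]
    - [0,0,4]
    - [0,0,5]
    - [0,0,6]
    - [0,0,7]
    - [0,0,7]
    - [0,0,7]
    - [0,0,7]
  dr:
    - [0,0,0]
    - [0,0,0]
    - [0,0,0]
    - [0,0,0]
    - [0,0,0]
    - [0,0,0]
    - [0,0,0]
    - [0,0,0]
    - [0,0,0]
    - [0,0,0]

```text
time: 15.9
position: [0.539, -0.0199, 0.0739]
tool_rot: [0.279, 3.128, 0.001]
ft_force: [0.5, 1.5, 1.8]
grip_width: 0.002
grip_force: 1.1
```

Call:
send_rows:
  xyz:
    - [0,0,0.5]
    - [0,0,1]
    - [0,0,1.5]
    - [0,0,2]
    - [0,0,2.5]
    - [0,0,3]
    - [0,0,3.5]
    - [0,0,4]
    - [0,0,4]
    - [0,0,4]
  dr:
    - [0,0,0]
    - [0,0,0]
    - [0,0,0]
    - [0,0,0]
    - [0,0,0]
    - [0,0,0]
    - [0,0,0]
    - [0,0,0]
    - [0,0,0]
    - [0,0,0]

```text
time: 16.73
position: [0.5389, -0.02, 0.0698]
tool_rot: [0.279, 3.128, 0.0]
ft_force: [2.2, 1.4, 3.7]
grip_width: 0.007
grip_force: 1.8
```

Call:
send_rows:
  xyz:
    - [0,0,-20]
    - [0,0,-30]
    - [-25,-23.5,-30]
    - [-50,-47,-30]
    - [-75,-70.5,-30]
    - [-98.5,-94,-30]
    - [-98.5,-94,-30]
    - [-98.5,-94,-20]
    - [-98.5,-94,-11]
    - [-98.5,-94,-11]
  dr:
    - [0,0,0]
    - [0,0,0]
    - [0,0,0]
    - [0,0,0]
    - [0,0,0]
    - [0,0,0]
    - [0,0,0]
    - [0,0,0]
    - [0,0,0]
    - [0,0,0]

```text
time: 17.57
position: [0.6165, -0.1285, 0.0774]
tool_rot: [-0.276, -3.124, -0.001]
ft_force: [-0.9, -0.9, 1.0]
grip_width: 0.008
grip_force: 0.5
```

Call:
send_rows:
  xyz:
    - [0,0,1]
    - [0,0,2]
    - [0,0,3]
    - [0,0,4]
    - [0,0,5]
    - [0,0,6]
    - [0,0,7]
    - [0,0,7]
    - [0,0,7]
    - [0,0,7]
  dr:
    - [0,0,0]
    - [0,0,0]
    - [0,0,0]
    - [0,0,0]
    - [0,0,0]
    - [0,0,0]
    - [0,0,0]
    - [0,0,0]
    - [0,0,0]
    - [0,0,0]

```text
time: 18.4
position: [0.619, -0.1293, 0.0741]
tool_rot: [0.278, 3.129, 0.002]
ft_force: [-3.3, 2.5, 4.9]
grip_width: 0.01
grip_force: 2.6
```

Call:
send_rows:
  xyz:
    - [0,0,0.5]
    - [0,0,1]
    - [0,0,1.5]
    - [0,0,2]
    - [0,0,2.5]
    - [0,0,3]
    - [0,0,3.5]
    - [0,0,4]
    - [0,0,4]
    - [0,0,4]
  dr:
    - [0,0,0]
    - [0,0,0]
    - [0,0,0]
    - [0,0,0]
    - [0,0,0]
    - [0,0,0]
    - [0,0,0]
    - [0,0,0]
    - [0,0,0]
    - [0,0,0]

```text
time: 19.23
position: [0.619, -0.1293, 0.0708]
tool_rot: [0.278, 3.129, 0.002]
ft_force: [-4.4, 2.6, 9.1]
grip_width: 0.002
grip_force: 4.6
```

```bash
python3 - <<'E'
from h import *
s=get_state();print(s['ft_force'],s['torque'],s['position'],s['grip_width'])
w=get_image("wrist")[:,:,::-1];print(padw(w));cv2.imwrite("pics/w9.png",w)
a=get_image("scene")[:,:,::-1];cv2.imwrite("pics/s9.png",a)
b=cv2.imread("pics/scene0.png")
for i in(b,a):
    h=cv2.cvtColor(i,cv2.COLOR_BGR2HSV)
    m=((h[...,0]<18)|(h[...,0]>175))&(h[...,1]>50)&(h[...,2]>60)
    for x0,y0,x1,y1 in((372,215,395,245),(325,215,350,240),(330,260,355,285)):
        ys,xs=np.nonzero(m[y0:y1,x0:x1]);print(len(xs),(xs.mean()+x0).round(1) if len(xs) else 0,(ys.mean()+y0).round(1) if len(xs) else 0)
E
```

```text
[-4.41289397  2.60823392  9.1071809 ] [0.69647069 0.87629294 0.03966425] [ 0.61903251 -0.12930862  0.0708496 ] 0.0015977969938030495
(209, [(205, 326, 326, 0), (212, 305, 339, 34), (219, 294, 351, 57), (223, 290, 354, 64), (226, 287, 357, 70)])
6 382.5 228.5
7 333.3 230.3
6 339.5 273.0
17 382.5 229.5
0 0 0
13 340.4 274.5
```

Readings at about 7 mm: right 9.1 N, left 5.7 N, front 3.7 N, so front looks softest. There's time to re-press left and front to confirm.

Call:
send_rows:
  xyz:
    - [0,0,-20]
    - [0,31,-30]
    - [0,63,-30]
    - [0,94,-30]
    - [-1,126,-30]
    - [-1,157,-30]
    - [-1,188,-30]
    - [-1,188,-30]
    - [-1,188,-18]
    - [-1,188,-9]
  dr:
    - [0,0,0]
    - [0,0,0]
    - [0,0,0]
    - [0,0,0]
    - [0,0,0]
    - [0,0,0]
    - [0,0,0]
    - [0,0,0]
    - [0,0,0]
    - [0,0,0]

```text
time: 20.17
position: [0.6532, 0.0537, 0.0774]
tool_rot: [0.279, 3.129, -0.002]
ft_force: [-0.4, -0.6, 2.3]
grip_width: 0.007
grip_force: 1.1
```

Call:
send_rows:
  xyz:
    - [0,0,1]
    - [0,0,3]
    - [0,0,5]
    - [0,0,7]
    - [0,0,9]
    - [0,0,10]
    - [0,0,10]
    - [0,0,10]
    - [0,0,10]
    - [0,0,10]
  dr:
    - [0,0,0]
    - [0,0,0]
    - [0,0,0]
    - [0,0,0]
    - [0,0,0]
    - [0,0,0]
    - [0,0,0]
    - [0,0,0]
    - [0,0,0]
    - [0,0,0]

```text
time: 21.0
position: [0.6526, 0.053, 0.0694]
tool_rot: [-0.281, -3.128, 0.002]
ft_force: [-5.1, -0.6, 6.5]
grip_width: 0.003
grip_force: 3.4
```

Call:
send_rows:
  xyz:
    - [0,0,-20]
    - [0,0,-30]
    - [25,-23.5,-30]
    - [50,-47,-30]
    - [75,-70.5,-30]
    - [99,-94,-30]
    - [99,-94,-30]
    - [99,-94,-30]
    - [99,-94,-20]
    - [99,-94,-10]
  dr:
    - [0,0,0]
    - [0,0,0]
    - [0,0,0]
    - [0,0,0]
    - [0,0,0]
    - [0,0,0]
    - [0,0,0]
    - [0,0,0]
    - [0,0,0]
    - [0,0,0]

```text
time: 21.83
position: [0.5409, -0.0192, 0.0786]
tool_rot: [0.277, 3.126, 0.001]
ft_force: [-0.5, 0.0, -0.2]
grip_width: 0.008
grip_force: 0.0
```

Call:
send_rows:
  xyz:
    - [0,0,1]
    - [0,0,3]
    - [0,0,5]
    - [0,0,7]
    - [0,0,9]
    - [0,0,10]
    - [0,0,10]
    - [0,0,10]
    - [0,0,10]
    - [0,0,10]
  dr:
    - [0,0,0]
    - [0,0,0]
    - [0,0,0]
    - [0,0,0]
    - [0,0,0]
    - [0,0,0]
    - [0,0,0]
    - [0,0,0]
    - [0,0,0]
    - [0,0,0]

```text
time: 22.67
position: [0.5394, -0.02, 0.0689]
tool_rot: [0.279, 3.128, 0.001]
ft_force: [-0.6, 2.9, 4.1]
grip_width: 0.005
grip_force: 1.9
```

Front is confirmed softest (4.1 N against 6.5 N). Now its tag: raise, shift 72 mm along tool x and tilt slightly so the gripper body clears the protector. Then I'll push down with the force checked at each step.

Call:
send_rows:
  xyz:
    - [0,0,-20]
    - [0,0,-35]
    - [24,-1,-35]
    - [48,-2,-35]
    - [72,-3,-35]
    - [72,-3,-35]
    - [72,-3,-22]
    - [72,-3,-10]
    - [72,-3,0]
    - [72,-3,5]
  dr:
    - [0,0,0]
    - [0,0,0]
    - [-0.03,0,0]
    - [-0.06,0,0]
    - [-0.08,0,0]
    - [-0.08,0,0]
    - [-0.08,0,0]
    - [-0.08,0,0]
    - [-0.08,0,0]
    - [-0.08,0,0]

```text
time: 23.5
position: [0.467, -0.0111, 0.062]
tool_rot: [0.279, 3.121, 0.123]
ft_force: [-0.5, -0.0, 0.1]
grip_width: 0.003
grip_force: 0.2
```

```bash
python3 - <<'E'
from h import *
s=get_state();print(s['time'],s['ft_force'],s['position'],R.from_rotvec(s['tool_rot']).as_matrix().round(3))
i=get_image("wrist")[:,:,::-1];cv2.imwrite("pics/w10.png",i);h=cv2.cvtColor(i,cv2.COLOR_BGR2HSV)
m=((h[...,0]<8)|(h[...,0]>172))&(h[...,1]>150)&(h[...,2]>60)
c=cv2.connectedComponentsWithStats(m.astype(np.uint8));print([r.tolist() for r in c[2][1:] if r[4]>40])
print(tool([.5394-.0709,-.0202+.0127,.045]))
E
```

```text
23.5 [-0.45727664 -0.0437219   0.12176571] [ 0.4669709  -0.01113324  0.06199812] [[-0.984  0.177  0.012]
 [ 0.177  0.981  0.077]
 [ 0.001  0.078 -0.997]]
[[307, 227, 59, 25, 739]]
[-1.27055562  2.47090375 16.85404694]
```

Call:
send_rows:
  xyz:
    - [0,3,0]
    - [0,3,2]
    - [0,3,4]
    - [0,3,6]
    - [0,2.5,8]
    - [0,2.5,10]
    - [0,2.5,12]
    - [0,2.5,14]
    - [0,2,16]
    - [0,2,16]
  dr:
    - [0,0,0]
    - [0,0,0]
    - [0,0,0]
    - [0,0,0]
    - [0,0,0]
    - [0,0,0]
    - [0,0,0]
    - [0,0,0]
    - [0,0,0]
    - [0,0,0]

```text
time: 24.38
position: [0.468, -0.0071, 0.0473]
tool_rot: [0.278, 3.12, 0.125]
ft_force: [0.7, 0.1, 0.4]
grip_width: 0.004
grip_force: 0.2
```

Call:
send_rows:
  xyz:
    - [0,0,1]
    - [0,0,2]
    - [0,0,3]
    - [0,0,4]
    - [0,0,4]
    - [0,0,4]
    - [0,0,4]
    - [0,0,4]
    - [0,0,4]
    - [0,0,4]
  dr:
    - [0,0,0]
    - [0,0,0]
    - [0,0,0]
    - [0,0,0]
    - [0,0,0]
    - [0,0,0]
    - [0,0,0]
    - [0,0,0]
    - [0,0,0]
    - [0,0,0]

```text
time: 25.22
position: [0.4684, -0.0068, 0.0438]
tool_rot: [0.278, 3.119, 0.125]
ft_force: [0.1, 0.5, 0.4]
grip_width: 0.005
grip_force: 0.0
```

```bash
python3 - <<'E'
from h import *
s=get_state();print(s['time'],s['ft_force'],s['torque'],s['position'])
def red(i,t):
    h=cv2.cvtColor(i,cv2.COLOR_BGR2HSV)
    m=((h[...,0]<8)|(h[...,0]>172))&(h[...,1]>t)&(h[...,2]>60)
    c=cv2.connectedComponentsWithStats(m.astype(np.uint8));return [r.tolist() for r in c[2][1:] if r[4]>10]
i=get_image("wrist")[:,:,::-1];cv2.imwrite("pics/w11.png",i);print(red(i,150))
a=get_image("scene")[:,:,::-1];cv2.imwrite("pics/s11.png",a)
for im in(cv2.imread("pics/scene0.png"),a):print(red(im[200:290,295:400].copy(),120))
c=calibration("wrist");H=np.linalg.inv(np.array(c['hand_eye']));f=200/np.tan(np.radians(c['vfov'])/2)
def pr(p,t,r):
    q=H@np.r_[r.inv().apply(p-t),1];return (f*q[0]/q[2]+c['cx'],f*q[1]/q[2]+c['cy'])
r=R.from_rotvec(s['tool_rot']);t=s['position'];ux=np.array([.9842,-.1768,0]);uy=np.array([.1768,.9842,0]);b=np.array([.5394,-.0202,0])
for ang in(30,15,0):
    for y in(-.017,.017):
        x=.036+.055*np.cos(np.radians(ang));z=.045+.0115+.055*np.sin(np.radians(ang))
        p=b-ux*x+uy*y+[0,0,z];print(ang,y,np.round(pr(p,t,r)))
E
```

```text
25.2167 [0.10878894 0.48431973 0.40807419] [-0.12129168  0.04524264 -0.00885896] [ 0.46838778 -0.00684599  0.04380662]
[[299, 218, 60, 34, 1236]]
[[53, 3, 9, 12, 55], [5, 5, 11, 15, 60], [61, 14, 9, 8, 29], [14, 16, 9, 7, 26], [8, 43, 12, 16, 77], [18, 55, 10, 8, 32]]
[[52, 3, 10, 12, 57], [61, 14, 9, 8, 29], [15, 16, 7, 7, 20], [8, 43, 13, 17, 89], [18, 55, 10, 9, 33]]
30 -0.017 [295. 253.]
30 0.017 [363. 250.]
15 -0.017 [295. 232.]
15 0.017 [359. 229.]
0 -0.017 [295. 219.]
0 0.017 [354. 217.]
```

The free edge is at row 218, which fits a nearly flat tag. I'll press on until the force shows the end stop.

Call:
send_rows:
  xyz:
    - [0,0,1]
    - [0,0,2]
    - [0,0,3]
    - [0,0,4]
    - [0,0,4]
    - [0,0,4]
    - [0,0,4]
    - [0,0,4]
    - [0,0,4]
    - [0,0,4]
  dr:
    - [0,0,0]
    - [0,0,0]
    - [0,0,0]
    - [0,0,0]
    - [0,0,0]
    - [0,0,0]
    - [0,0,0]
    - [0,0,0]
    - [0,0,0]
    - [0,0,0]

```text
time: 26.15
position: [0.4684, -0.0065, 0.0398]
tool_rot: [0.278, 3.119, 0.125]
ft_force: [-0.4, 0.3, 0.3]
grip_width: 0.008
grip_force: 0.0
```

```bash
cat >> h.py <<'E'
def red(i,t=150,n=10):
    h=cv2.cvtColor(i,cv2.COLOR_BGR2HSV)
    m=((h[...,0]<8)|(h[...,0]>172))&(h[...,1]>t)&(h[...,2]>60)
    c=cv2.connectedComponentsWithStats(m.astype(np.uint8));return [r.tolist() for r in c[2][1:] if r[4]>n]
def pred(angs=(30,15,0)):
    s=get_state();c=calibration("wrist");H=np.linalg.inv(np.array(c['hand_eye']));f=200/np.tan(np.radians(c['vfov'])/2)
    r=R.from_rotvec(s['tool_rot']);t=s['position'];ux=np.array([.9842,-.1768,0]);b=np.array([.5394,-.0202,0]);o=[]
    for g in np.radians(angs):
        p=b-ux*(.036+.055*np.cos(g))+[0,0,.0565+.055*np.sin(g)]
        q=H@np.r_[r.inv().apply(p-t),1];o.append((f*q[:2]/q[2]+[c['cx'],c['cy']]).round(1).tolist())
    return o
E
python3 - <<'E'
from h import *
s=get_state();print(s['time'],s['ft_force'],s['torque'],s['position'])
i=get_image("wrist")[:,:,::-1];cv2.imwrite("pics/w12.png",i);print(red(i.copy()),pred())
E
```

```text
26.15 [-0.4486209   0.2625855   0.28974538] [-0.07482876  0.0341913  -0.03363529] [ 0.46839006 -0.0064875   0.03980843]
[[298, 217, 60, 35, 1259]] [[329.6, 255.1], [327.2, 233.6], [324.9, 220.3]]
```

Call:
send_rows:
  xyz:
    - [0,0,0.5]
    - [0,0,1]
    - [0,0,1.5]
    - [0,0,2]
    - [0,0,2.5]
    - [0,0,3]
    - [0,0,3]
    - [0,0,3]
    - [0,0,3]
    - [0,0,3]
  dr:
    - [0,0,0]
    - [0,0,0]
    - [0,0,0]
    - [0,0,0]
    - [0,0,0]
    - [0,0,0]
    - [0,0,0]
    - [0,0,0]
    - [0,0,0]
    - [0,0,0]

```text
time: 27.03
position: [0.4686, -0.0065, 0.0383]
tool_rot: [0.278, 3.12, 0.126]
ft_force: [-5.5, -0.9, 13.9]
grip_width: 0.005
grip_force: 6.8
```

```bash
python3 - <<'E'
from h import *
s=get_state();print(s['time'],s['ft_force'],s['torque'],s['position'])
i=get_image("wrist")[:,:,::-1];cv2.imwrite("pics/w13.png",i);print(red(i.copy()),pred())
E
```

```text
27.0333 [-5.48424072 -0.92320736 13.8582726 ] [-0.14996872  1.1017615   0.07714856] [ 0.46855732 -0.00646453  0.03833306]
[[298, 217, 60, 35, 1286]] [[329.8, 256.4], [327.3, 234.6], [325.0, 221.1]]
```

The hard stop came at TCP z 0.0383, as predicted, so the tag is flat. Retreating straight up and checking.

Call:
send_rows:
  xyz:
    - [0,0,-5]
    - [0,1,-20]
    - [0,3,-45]
    - [0,6,-75]
    - [0,8,-105]
    - [0,8,-105]
    - [0,8,-105]
    - [0,8,-105]
    - [0,8,-105]
    - [0,8,-105]
  dr:
    - [0,0,0]
    - [0,0,0]
    - [0,0,0]
    - [0,0,0]
    - [0,0,0]
    - [0,0,0]
    - [0,0,0]
    - [0,0,0]
    - [0,0,0]
    - [0,0,0]

```text
time: 27.92
position: [0.4672, -0.0067, 0.1407]
tool_rot: [0.278, 3.122, 0.124]
ft_force: [-0.1, 1.0, 0.1]
grip_width: 0.001
grip_force: 0.0
```

```bash
python3 - <<'E'
from h import *
s=get_state();print(s['time'],s['ft_force'],s['position'])
i=get_image("wrist")[:,:,::-1];cv2.imwrite("pics/w14.png",i);print(red(i.copy(),150,100),pred())
a=get_image("scene")[:,:,::-1].copy()
for n,im in(("0",cv2.imread("pics/scene0.png")),("1",a)):
    print(red(im[200:290,295:400].copy(),120))
    h=cv2.cvtColor(im,cv2.COLOR_BGR2HSV);m=((h[...,0]<18)|(h[...,0]>175))&(h[...,1]>50)&(h[...,2]>60)
    for x0,y0,x1,y1 in((372,215,395,245),(325,215,350,240),(330,260,355,285)):
        ys,xs=np.nonzero(m[y0:y1,x0:x1]);print(len(xs),xs.mean()+x0 if len(xs) else 0,ys.mean()+y0 if len(xs) else 0)
E
```

```text
27.9167 [-0.07930195  1.04226189  0.10335422] [ 0.46724607 -0.00674212  0.14068437]
[[299, 177, 38, 58, 1097]] [[317.8, 196.6], [316.7, 185.5], [315.8, 179.2]]
[[53, 3, 9, 12, 55], [5, 5, 11, 15, 60], [61, 14, 9, 8, 29], [14, 16, 9, 7, 26], [8, 43, 12, 16, 77], [18, 55, 10, 8, 32]]
6 382.5 228.5
7 333.2857142857143 230.28571428571428
6 339.5 273.0
[[52, 3, 10, 12, 57], [5, 9, 9, 9, 38], [61, 14, 9, 8, 29], [15, 16, 7, 7, 18], [8, 43, 13, 16, 88], [18, 55, 10, 8, 32]]
18 382.3888888888889 229.55555555555554
16 333.8125 231.5
20 340.3 273.9
```

The front tag is flat: its free edge is at row 177, against 179 predicted flat and 197 raised. The other two tags look unchanged and all three collars have shifted, so I'm handing in.

```bash
python3 -c "
from bench import *
print(close_job())"
```

```text
the job is handed in; nothing more can be done
None
```

I pressed all three pads, found the front rest softest (about 4 N against 6 N left and 9 N right at roughly 7–8 mm), pushed its red tag down flat with the other two tags left up, and handed the job in after about 28 s of robot time; no verdict was returned.

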